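# Blank the filter colorimeter

## Robot

A 6-joint arm with a two-finger parallel gripper is mounted at the origin on the work surface. World frame = base frame: x ahead of the robot, y to its left, z up, the work surface at z = 0. Lengths are in m, angles in rad, forces in N, time in s.
With the tool pointing down it reaches from about 0.375 to 0.975 m from the base axis. Payload 3.8 kg.
Tool frame: the origin (TCP) lies between the finger pads; the fingertips stand 25 mm ahead of it and the grasp point (between the pads) lies 6 mm ahead of it (bot.tips_ahead is the distance from the TCP to the fingertips, in m); x points along the fingers, z is the direction in which the jaws open and shut, and the axes are right-handed (so a half turn about x gives the same grasp; the last joint's range is limited). The gripper opens to 85 mm and grips with 20 to 120 N. Pads are 22 mm wide; open, the fingers measure 114 mm over their backs; the gripper's body (76 mm by 85 mm) begins 54 mm behind the grasp point. The pads swing forward as they close: fully open they stand 13 mm farther back than shut.
Start: joints at [1.217, 0.264, 1.604, -0, 1.274, -0.037], TCP at [0.21, 0.641, 0.256] pointing down, gripper open.
Joint ranges: [-2.63, 2.63], [-0.94, 2.18], [0.31, 2.57], [-1.31, 4.45], [0, 2.66], [-2.55, 2.55]. Speed limits (rad/s): [2.57, 2.57, 3.14, 3.14, 3.14, 3.14].

## Interface

Orientations are given as a unit quaternion [w, x, y, z].
In Python, from bench import bot gives the robot as it stands. The module is installed in compiled form; this text tells all that it offers.
- The arm moves only by the tool arm_command, never from a script. Its argument "targets" is one flat list of numbers, 5 for each row, row after row: the shift along the tool's x, y, z each as a share of 10 cm, from -1 to 1, then the turn about the tool's x as a share of 90 degrees, from -1 to 1, then the opening, from 0 (shut) to 1 (fully open). In form: [tx, ty, tz, twist, grip, tx, ty, tz, twist, grip, ...]. A call has 1 to 12 rows; each row shifts and turns the commanded pose from where the row before left it, along the tool's axes as they then stand; what a row does not reach is not made up. A row lasts 1/12 s, in which the tool goes at most 41.7 mm and 7.16 degrees, less where a joint would pass 70% of its speed; a pose out of reach is approached as far as the arm can. A call with a number of a shift or a turn outside -1 to 1 is refused whole. A call with a gripper value outside its range is refused whole. The fingers move at their own pace and stop on an object; "grip_force" is the grip in N (left out, the last holds). Time passes only in rows, so rows that do not move let the fingers close. It gives the time, the measured TCP pose, the force and the opening at its end, in the units of the state.
- bot.observe(): the state, without advancing time (a new reading comes with each control period).
- bot.grab_frame(name): name is "scene" or "top" or "wrist"; returns (picture, depth): 400x640x3 uint8, red, green, blue; 400x640 float32, m along the optical axis (not along the pixel's ray), 0 where there is no reading.
- bot.camera_model(name): a dict with "fx", "fy", "cx", "cy" (pixels), "k1" (the pictures are not rectified: a ray, as slopes to the right and down, at radius r is drawn at 1 + k1 r^2 times it, then the intrinsics apply), "R" (3x3) and "t" (3): a world point X has camera coordinates R X + t; the wrist camera has in their place "T_tool_cam" (4x4, takes a point from camera to tool coordinates, whose origin is the TCP and whose axes are the tool frame's). Camera axes: x right, y down, z forward; pixel columns grow to the right and rows downward; lengths in m; the calibration is good to about 2 mm. A picture is of the moment at which its call begins: read the wrist's pose just before it. camera_model takes no time and is no camera call.
- bot.close_job(): hands the job in, once; it reports no verdict.
The state is a dict: "time_s": time; "q": joint angles; "joint_vel": joint speeds; "effort": joint torques, N m; "ee_pos": TCP position; "orientation": TCP orientation; "contact_force": force on the tool from outside, world axes, zero at the start; "wrist_torque": the same for the moment, N m; "opening": finger opening in m.
Only numpy, scipy, OpenCV 4.12 (cv2) and the standard library are available. Lean on these libraries where they do the work, as an engineer would, in place of code of your own. Each camera call takes 0.05 s, during which the arm holds its last target. There are 200 camera calls.

## Task

Blank the colorimeter, working with the fingertips only: push its open sample lid fully shut, and turn the filter dial click by click to filter five, the fifth dot clockwise from the long zero tick, pushing the dial's bar round from the side rather than taking it between the fingers. Only when the lid is shut and the filter is set, press the wide zero key on the front panel and let it come back up. Do not press the round key beside it, and leave the cuvette on the deck and everything else standing as it is.

Things in the scene. Friction and masses are not known exactly. Their poses are not given: they have to be found in the camera images.
- colorimeter: Pale grey bench colorimeter, heavy, fixed, 220 (x) x 240 (y) mm. Origin: centre of its underside, on the bench; x to its rear, y to its user's left, z up. Rear deck (x -20 to 110 mm) flat, 85 mm high, with the black filter dial (left) and dark grey sample lid (right). Front panel slopes from 85 mm high at x = -20 to 62 mm at x = -110 (14 degrees): display left, two keys right.
- filter_dial (a joint): Filter dial, rad: 0 = pointer at the long zero tick, grows clockwise from above, stops at 0 and 3.665. Eight click places 0.5236 rad apart: the tick, then seven dots; filter five is 2.618. Starts at one of places zero to three. Leaving a place takes about 0.06 N m (3 N at 20 mm from the axis); once past half-way it springs on to the next place, and it always settles in the nearer one.
- dial_axis (a point): On the dial's axis (colorimeter x = 40, y = 55 mm), at the top of its bar, 109 mm above the bench. Black disc 62 mm across, top 93 mm above the bench, with an upright bar across it: 12 mm wide, 16 mm high, reaching 29 mm from the axis at the rounded pointer end (white line), 26 mm at the other. Tick and dots: black marks on the deck 36 to 49 mm from the axis.
- dial_pointer (a point): Point on top of the dial's bar, 25.5 mm from the axis towards the pointer end; turns with the dial. With the dial at q the pointer lies 1.833 - q rad counter-clockwise (from above) from the colorimeter's x axis. Either end of the bar may be pushed.
- lid (a joint): Sample lid, rad: 0 shut flat on the deck, growing as it opens upwards and to the rear, up to 1.75. It starts 1.0 to 1.45 open. A stiff hinge holds it at any angle (about 0.035 N m to move it).
- lid_hinge (a point): Middle of the lid's hinge line (colorimeter x = 88, y = -65, z = 86.5 mm), which runs along the colorimeter's y at the level of the shut lid's underside. The lid is a dark grey plate, 66 mm from hinge to free edge (to the front when shut), 60 mm wide, 12 mm thick; shut, its top is 98.5 mm above the bench.
- lid_edge (a point): Middle of the lid's free edge, on its outer (upper when shut) face; it moves with the lid.
- zero_key (a joint): Travel of the zero key, m: 0 up, 0.0035 fully down, springs back; about 4 N to the bottom, pressed once past 0.002. The key moves square to the sloping panel.
- zero_key_top (a point): Centre of the zero key's top face, a light grey bar key 34 mm wide (y) x 16 mm, standing 7 mm out of the panel, the right-hand one of the two keys.
- read_key (a joint): Travel of the read key, m: 0 up, 0.0035 down. Not to be pressed.
- read_key_top (a point): Centre of the top of the round read key, 16 mm in diameter, 58 mm to the left of the zero key (between it and the display).
- cuvette: Stoppered clear cuvette standing loose on the rear of the deck between dial and lid, 13 x 13 x 47 mm; origin under its centre. Leave it.
- beaker: Small glass beaker, 48 mm diameter, 58 mm high, to the left of the colorimeter; origin under its centre. Leave it.
- wash_bottle: White wash bottle with a spout, 60 mm diameter, 185 mm high, to the left of the colorimeter; origin under its centre. Leave it.
- reagent_bottle: Amber reagent jar with black cap, 54 mm diameter, 110 mm high, to the right of the colorimeter; origin under its centre. Leave it.
- marker: Black marker pen, 118 mm long, 10 mm thick, lying along the right side of the colorimeter; origin under it. Leave it.
- weigh_dish: White weighing dish, 66 mm diameter, 18 mm high, to the left of the colorimeter; origin under its centre. Leave it.
- cuvette_holder: White foam holder with cuvettes, 75 x 48 x 48 mm, to the right of the colorimeter; origin under its centre. Leave it.

How it is judged:
By the outcome, as a careful person would: the job done as asked, in the order asked, and still so for the second after the job is handed in, with the robot touching nothing.
It also fails if it takes over 58 s, if anything falls off the work surface, if the arm or the gripper's body presses on something with over 40 N, if the wrist force passes 120 N, or if a joint passes its speed limit or range.

## Working session

There is one attempt and no reset: what is moved stays moved. The work goes in short steps, Python scripts to look and compute and a tool call to move; the robot and the scene stay as the last step left them, time stands still between calls to the robot, and variables do not carry over. Pictures are saved under pics/ and viewed, about 8 in all and at most 12, crops included, and the job is handed in when it is done.

Besides the shell and the picture viewer there is one more tool, called as name(argument=value, ...) on one line, values as JSON. arm_command: Moves the arm, as the interface text tells. Shift numbers are shares of 10 cm and turn numbers shares of 90 degrees, none past 1 either way. Its arguments: {"type":"object","properties":{"targets":{"type":"array"},"grip_force":{"type":"number"}},"required":["targets"]}

```bash
mkdir -p pics; cat > h.py <<'E'
import numpy as np, cv2
from bench import bot
from scipy.spatial.transform import Rotation as Ro
def rot(q): return Ro.from_quat([q[1],q[2],q[3],q[0]]).as_matrix()
def cam(name):
    m=bot.camera_model(name); s=bot.observe()
    if name=="wrist":
        T=np.array(m["T_tool_cam"]); Rt=rot(s["orientation"]); Rc=Rt@T[:3,:3]; c=Rt@T[:3,3]+np.array(s["ee_pos"])
    else:
        R=np.array(m["R"]); Rc=R.T; c=-R.T@np.array(m["t"])
    return m,Rc,c
def und(m,u,v):
    x=(u-m["cx"])/m["fx"]; y=(v-m["cy"])/m["fy"]; a,b=x,y
    for _ in range(10):
        k=1+m["k1"]*(a*a+b*b); a,b=x/k,y/k
    return a,b
def onplane(C,u,v,z):
    m,Rc,c=C; a,b=und(m,u,v); d=Rc@np.array([a,b,1.]); return c+d*(z-c[2])/d[2]
def bydepth(C,u,v,dep):
    m,Rc,c=C; a,b=und(m,u,v); return c+Rc@(np.array([a,b,1.])*dep)
def proj(C,X):
    m,Rc,c=C; p=Rc.T@(np.array(X)-c); a,b=p[0]/p[2],p[1]/p[2]; k=1+m["k1"]*(a*a+b*b)
    return m["fx"]*a*k+m["cx"],m["fy"]*b*k+m["cy"]
def save(n,im): cv2.imwrite("pics/"+n,cv2.cvtColor(im,cv2.COLOR_RGB2BGR))
E
python3 - <<'E'
from h import *
s=bot.observe(); print(s)
for n in("scene","top"):
    C=cam(n); im,d=bot.grab_frame(n); save(n+"0.png",im); np.savez("pics/%s0.npz"%n,im=im,d=d)
    print(n,C[2],C[1][:,2],C[0]["fx"],C[0]["k1"])
print(bot.camera_model("wrist"))
a=cv2.imread("pics/scene0.png");b=cv2.imread("pics/top0.png")
E
```

```text
{'time_s': 0.0, 'q': array([ 1.21710619e+00,  2.64754895e-01,  1.60537222e+00,  1.97711060e-05,
        1.27369855e+00, -3.68814078e-02]), 'joint_vel': array([-0.00073939, -0.00137998, -0.00162797,  0.00076815, -0.001549  ,
        0.00058989]), 'effort': array([-9.88453394e-05, -5.15133977e+01, -3.67311180e+01, -1.07200851e-04,
        1.31877878e-02,  4.81003951e-06]), 'ee_pos': array([0.21003719, 0.64078123, 0.25496175]), 'orientation': array([ 0.57195266, -0.41530059,  0.57327203,  0.41443306]), 'contact_force': array([-0.09132135,  0.69599923, -0.41207167]), 'wrist_torque': array([-0.00071336, -0.04772356,  0.0006844 ]), 'opening': 0.08542614407421079}
scene [ 1.37920242 -0.10421821  0.62450591] [-0.82275962  0.15926249 -0.54562081] 441.16238113092396 -0.047560047376551534
top [0.52473389 0.03759957 0.89421444] [ 0.08706891  0.0249057  -0.99589091] 388.0999085003221 -0.049124821641495425
{'fx': 318.4991435671728, 'fy': 318.4991435671728, 'cx': 317.8302149463991, 'cy': 202.85974677114152, 'k1': 0.010516014396470924, 'T_tool_cam': array([[-5.06797278e-04, -2.65740027e-01,  9.64044595e-01,
        -1.16787267e-01],
       [ 2.37268884e-04, -9.64044724e-01, -2.65739937e-01,
         6.75195656e-02],
       [ 9.99999843e-01,  9.40615086e-05,  5.51627082e-04,
         6.78888041e-04],
       [ 0.00000000e+00,  0.00000000e+00,  0.00000000e+00,
         1.00000000e+00]])}
```

View pics/top0.png

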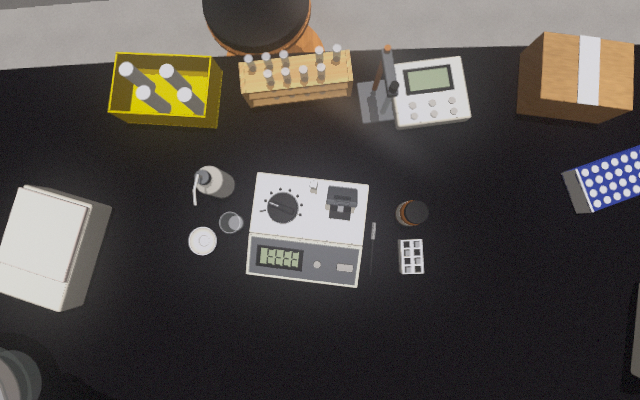

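View pics/scene0.png

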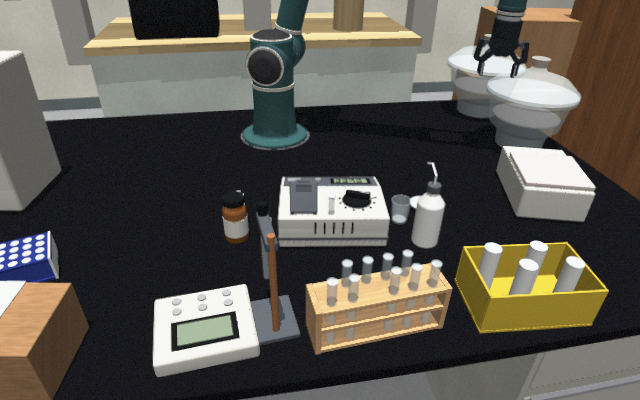

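Top view: the colorimeter spans about (248,173)–(368,287), with its rear at the top of the image (world +x). The dial is near (283,208), the open lid near (342,195), the zero key near (345,268) and the read key near (317,265). In the scene view the lid stands up at (303,195).

```bash
cat >> h.py <<'E'
def cloud(C,d):
    m,Rc,c=C; v,u=np.mgrid[0:400,0:640].astype(float); a,b=und(m,u,v)
    return c+(np.stack([a,b,np.ones_like(a)],-1)*d[...,None])@Rc.T
E
python3 - <<'E'
from h import *
f=np.load("pics/top0.npz"); im,d=f["im"],f["d"]; C=cam("top"); P=cloud(C,d)
roi=np.zeros((400,640),bool); roi[165:295,240:375]=1
m=roi&(P[...,2]>.079)&(P[...,2]<.091)&(d>0)
q=P[m][:,:2]; print(m.sum(), np.median(P[m][:,2]))
r=cv2.minAreaRect(q.astype(np.float32)); print(r, cv2.boxPoints(r))
al=roi&(P[...,2]>.05)&(d>0)&(P[...,2]<.12); r2=cv2.minAreaRect(P[al][:,:2].astype(np.float32)); print(r2)
# robust: image contour of body
g=cv2.cvtColor(im,cv2.COLOR_RGB2GRAY)
for z,lab in((.062,'front'),(.085,'deck')): print(lab,[onplane(C,u,v,z).round(4).tolist() for u,v in((258,174),(368,184),(358,286),(248,275))])
lid=roi&(P[...,2]>.1)&(d>0); ys,xs=np.where(lid); 
for y,x in list(zip(ys,xs))[::12]: print(x,y,P[y,x].round(3))
cv2.imwrite("pics/top0c.png",cv2.resize(cv2.cvtColor(im[165:295,240:375],cv2.COLOR_RGB2BGR),None,fx=4.5,fy=4.5,interpolation=cv2.INTER_CUBIC))
E
```

```text
7574 0.08471223846420728
((0.538810670375824, 0.08332124352455139), (0.24027392268180847, 0.18605227768421173), 81.54222869873047) [[ 0.42912644 -0.02182684]
 [ 0.6131553  -0.0491915 ]
 [ 0.6484949   0.18846932]
 [ 0.46446604  0.21583399]]
((0.5237463116645813, 0.09946944564580917), (0.2678508758544922, 0.22064903378486633), 81.53104400634766)
front [[0.6448, 0.1887, 0.062], [0.6151, -0.0487, 0.062], [0.3995, -0.0191, 0.062], [0.4284, 0.214, 0.062]]
deck [[0.6415, 0.1846, 0.085], [0.6126, -0.0463, 0.085], [0.4029, -0.0176, 0.085], [0.4311, 0.2091, 0.085]]
311 180 [0.619 0.071 0.132]
314 182 [0.615 0.065 0.131]
310 184 [0.611 0.073 0.135]
314 185 [0.609 0.065 0.13 ]
312 187 [0.606 0.069 0.129]
336 187 [0.607 0.021 0.103]
334 188 [0.604 0.025 0.107]
329 189 [0.602 0.036 0.111]
341 189 [0.602 0.011 0.105]
353 189 [ 0.602 -0.014  0.1  ]
339 190 [0.599 0.015 0.112]
351 190 [ 0.599 -0.009  0.107]
334 191 [0.597 0.026 0.118]
347 191 [ 0.597 -0.001  0.11 ]
330 192 [0.595 0.034 0.124]
342 192 [0.595 0.01  0.118]
355 192 [ 0.594 -0.017  0.114]
338 193 [0.592 0.018 0.124]
351 193 [ 0.592 -0.008
[... 533 characters left out ...]
[0.575 0.04  0.147]
339 201 [0.574 0.017 0.152]
351 201 [ 0.574 -0.006  0.145]
274 202 [0.579 0.148 0.109]
334 202 [0.573 0.027 0.152]
346 202 [0.572 0.004 0.151]
269 203 [0.578 0.158 0.11 ]
328 203 [0.572 0.039 0.142]
340 203 [0.571 0.016 0.152]
352 203 [ 0.57  -0.007  0.15 ]
275 204 [0.575 0.146 0.11 ]
334 204 [0.57  0.027 0.143]
346 204 [0.568 0.004 0.15 ]
271 205 [0.574 0.155 0.108]
283 205 [0.573 0.13  0.108]
349 205 [ 0.567 -0.002  0.146]
276 206 [0.571 0.144 0.109]
347 206 [0.565 0.002 0.142]
277 207 [0.569 0.142 0.109]
289 207 [0.568 0.118 0.109]
287 208 [0.566 0.122 0.11 ]
286 209 [0.564 0.124 0.112]
286 210 [0.562 0.124 0.108]
289 211 [0.56  0.118 0.109]
291 213 [0.556 0.114 0.107]
```

View pics/top0c.png

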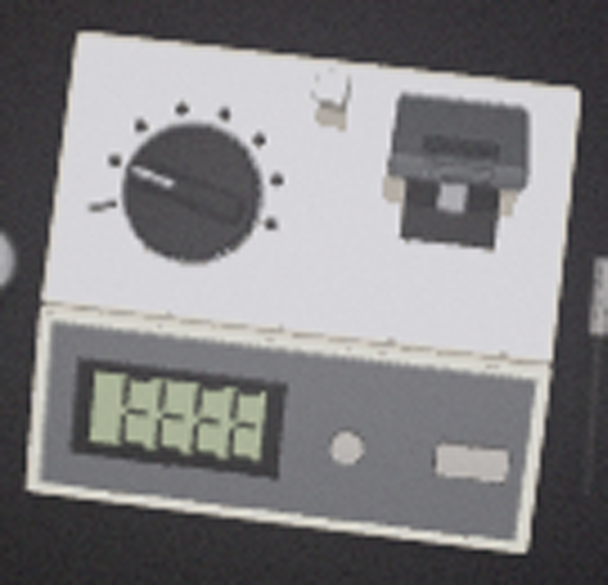

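The crop shows the dial centre at (192,193) and the pointer's white line towards the first dot at (115,160). The long tick is at (102,206), so the dial starts at place one and needs four clicks. The lid is open at (460,140), the zero key is at (472,462), and the cuvette at (330,100).

```bash
cat >> h.py <<'E'
th=np.deg2rad(-8.46); O=np.array([.5220,.0858]); xc=np.array([np.cos(th),np.sin(th)]); yc=np.array([-np.sin(th),np.cos(th)])
def W(x,y,z): p=O+xc*x/1e3+yc*y/1e3; return np.array([p[0],p[1],z/1e3])   # colorimeter mm -> world
def loc(p): d=np.array(p[:2])-O; return np.array([d@xc*1e3,d@yc*1e3,p[2]*1e3])
def go(tip):  # shift in tool axes (shares of 10 cm) to bring shut-finger tip centre to world point
    s=bot.observe(); R=rot(s["orientation"]); t=np.array(s["ee_pos"])+R[:,0]*.025
    return (R.T@(np.array(tip)-t)*10).round(3)
def st():
    s=bot.observe(); R=rot(s["orientation"]); t=np.array(s["ee_pos"])+R[:,0]*.025
    zl=R[:2,2]; ang=np.degrees(np.arctan2(zl@yc,zl@xc))
    print("t",round(s["time_s"],2),"tip loc mm",loc(t).round(1),"jaw z ang in col",round(ang,1),"tilt",R[:,0].round(3),"F",s["contact_force"].round(1),"open",round(s["opening"],4),"q6",s["q"][5].round(2))
E
python3 - <<'E'
from h import *
st(); s=bot.observe(); print(rot(s["orientation"]).round(3))
C=cam("top")
# checks in colorimeter mm: expected dial centre (40,55), key, read key
for n,(u,v),z in(("dial",(192,193),.093),("zero",(472,462),.080),("read",(346,448),.080),("cuv",(330,85),.132),("tick",(102,206),.085),("dot1",(115,160),.085)):
    print(n, loc(onplane(C,u/4.5+240-.4,v/4.5+165-.4,z)).round(1))
print("lidstart",go(W(88,-65,230)))
E
```

```text
t 0.1 tip loc mm [-390.2  503.1  230.1] jaw z ang in col 80.3 tilt [-0.001 -0.002 -1.   ] F [0.7 0.3 0.5] open 0.0854 q6 -0.04
[[-0.001 -0.95   0.312]
 [-0.002  0.312  0.95 ]
 [-1.     0.    -0.002]]
dial [39.1 54.2 93. ]
zero [-68.5 -88.2  80. ]
read [-69.1 -29.8  80. ]
cuv [ 91.9  -5.2 132. ]
tick [28.4 96.2 85. ]
dot1 [50.4 92.9 85. ]
lidstart [ 0.01  -5.67  -4.794]
```

arm_command(targets=[0,-0.3,-0.25,0,0,0,-0.3,-0.25,0,0,0,-0.3,-0.25,0,0,0,-0.3,-0.25,0,0,0,-0.3,-0.25,0,0,0,-0.3,-0.25,0,0,0,-0.3,-0.25,0,0,0,-0.3,-0.25,0,0,0,-0.3,-0.25,0,0,0,-0.3,-0.25,0,0,0,-0.3,-0.25,0,0,0,-0.3,-0.25,0,0])

```text
time_s: 1.1
ee_pos: [0.4592, 0.2423, 0.256]
orientation: [0.572, -0.415, 0.573, 0.415]
contact_force: [0.3, 0.5, -0.0]
opening: 0.0001
```

arm_command(targets=[0,-0.3,-0.25,0,0,0,-0.3,-0.25,0,0,0,-0.3,-0.25,0,0,0,-0.3,-0.25,0,0,0,-0.3,-0.25,0,0,0,-0.3,-0.25,0,0,0,-0.27,-0.25,0,0,0,0,0,-0.07,0,0,0,0,-0.04,0,0,0,0,0,0])

```text
time_s: 1.93
ee_pos: [0.601, 0.0123, 0.2554]
orientation: [0.534, -0.462, 0.535, 0.463]
contact_force: [0.7, 0.3, 0.1]
opening: -0.0
```

```bash
python3 - <<'E'
from h import *
st(); print(go(W(104,-65,130)))
C=cam("wrist"); im,d=bot.grab_frame("wrist"); save("w1.png",im); np.savez("pics/w1.npz",im=im,d=d)
P=cloud(C,d)
L=np.stack([((P[...,:2]-O)@xc)*1e3,((P[...,:2]-O)@yc)*1e3,P[...,2]*1e3],-1)
m=(d>0)&(abs(L[...,0]-75)<25)&(abs(L[...,1]+65)<28)&(L[...,2]>100)&(L[...,2]<160)
q=L[m]; print(len(q))
for x in range(52,98,4):
    k=q[abs(q[:,0]-x)<2]; 
    if len(k): print(x,k[:,2].min().round(1),np.median(k[:,2]).round(1),k[:,2].max().round(1))
E
```

```text
t 1.93 tip loc mm [ 88.9 -61.  230.4] jaw z ang in col 90.2 tilt [-0.002  0.    -1.   ] F [0.7 0.3 0.1] open -0.0 q6 -1.45
[ 1.004 -0.152 -0.04 ]
2683
56 140.0 143.0 151.4
60 142.5 147.2 153.1
64 144.9 146.7 151.6
68 138.9 142.4 145.8
72 132.1 136.8 140.2
76 125.5 129.0 133.1
80 119.1 122.1 125.9
84 113.0 115.7 119.2
88 105.5 110.0 113.1
92 100.1 103.4 107.3
```

View pics/w1.png

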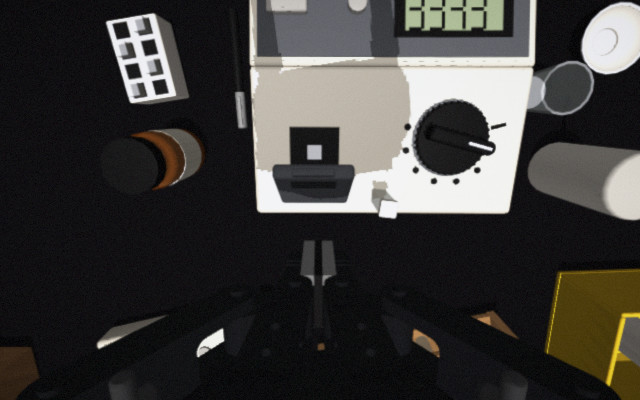

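The wrist view shows the open lid at (313,182), the fingertips at (318,270), which are about 14 mm wide when shut, and the cuvette at (386,205). The measured outer face has a slope of about 1.0 rad and runs through (x 76, z 129) mm.

arm_command(targets=[0,-0.15,-0.04,0,0,0.3,0,0,0,0,0.3,0,0,0,0,0.25,0,0,0,0,0.1,0,0,0,0,0,0,0,0,0,0,0.1,0,0,0,0,0.1,0,0,0])

```text
time_s: 2.65
ee_pos: [0.5963, 0.0105, 0.1632]
orientation: [0.535, -0.463, 0.534, 0.462]
contact_force: [0.2, 0.3, -0.2]
opening: 0.0004
```

arm_command(targets=[0.0,0.05,0,0,0,0.03,0.06,0,0,0,0.03,0.06,0,0,0,0.04,0.05,0,0,0,0.04,0.05,0,0,0,0.05,0.04,0,0,0,0.06,0.035,0,0,0,0.06,0.025,0,0,0,0.04,0.02,0,0,0,0,0,0,0,0])

```text
time_s: 3.48
ee_pos: [0.5555, 0.0158, 0.1245]
orientation: [0.534, -0.462, 0.536, 0.463]
contact_force: [-0.4, -0.3, 0.2]
opening: 0.0
```

```bash
python3 - <<'E'
from h import *
st()
E
```

```text
t 3.48 tip loc mm [ 43.4 -64.4  99.5] jaw z ang in col 90.2 tilt [-0.003 -0.    -1.   ] F [-0.4 -0.3  0.2] open 0.0 q6 -1.44
```

arm_command(targets=[0.01,0,0,0,0,0.01,0,0,0,0,0,0,0,0,0])

```text
time_s: 3.73
ee_pos: [0.5573, 0.0157, 0.1243]
orientation: [0.535, -0.463, 0.535, 0.463]
contact_force: [0.5, -0.7, 0.1]
opening: 0.0003
```

arm_command(targets=[0.01,0,0,0,0,0.01,0,0,0,0,0,0,0,0,0,0,0,0,0,0])

```text
time_s: 4.07
ee_pos: [0.5574, 0.0157, 0.1235]
orientation: [0.535, -0.463, 0.534, 0.463]
contact_force: [-2.2, 1.1, 5.3]
opening: 0.0004
```

arm_command(targets=[0.02,0,0,0,0,0.01,0,0,0,0,0,0,0,0,0,0,0,0,0,0])

```text
time_s: 4.4
ee_pos: [0.5575, 0.0157, 0.1232]
orientation: [0.535, -0.463, 0.534, 0.463]
contact_force: [-10.8, -0.5, 22.0]
opening: -0.0001
```

arm_command(targets=[-0.2,0,0,0,0,-0.4,0,0,0,0,-0.4,0,0,0,0,0,0,0,0,0])

```text
time_s: 4.73
ee_pos: [0.5624, 0.0157, 0.2289]
orientation: [0.539, -0.466, 0.531, 0.459]
contact_force: [2.1, -0.6, 1.7]
opening: -0.0003
```

```bash
python3 - <<'E'
from h import *
st()
C=cam("wrist"); im,d=bot.grab_frame("wrist"); P=cloud(C,d)
L=np.stack([((P[...,:2]-O)@xc)*1e3,((P[...,:2]-O)@yc)*1e3,P[...,2]*1e3],-1)
for x in range(20,92,8):
    k=L[(d>0)&(abs(L[...,0]-x)<2)&(abs(L[...,1]+65)<25)&(L[...,2]<150)]
    if len(k): print(x,len(k),np.percentile(k[:,2],[5,50,95]).round(1))
save("w2.png",im)
print("dial start",go(W(20,77,150)))
E
```

```text
t 4.73 tip loc mm [ 50.6 -63.4 203.9] jaw z ang in col 90.2 tilt [ 0.016 -0.    -1.   ] F [ 2.1 -0.6  1.7] open -0.0003 q6 -1.44
20 395 [83.2 95.6 97.8]
28 320 [96.4 97.6 98.8]
36 312 [96.5 97.7 98.8]
44 301 [96.7 97.7 98.7]
52 292 [96.4 97.6 98.6]
60 288 [96.6 97.6 98.6]
68 292 [96.5 97.6 98.6]
76 276 [96.5 97.5 98.5]
84 244 [96.4 97.5 98.5]
dial start [0.505 0.293 1.406]
```

View pics/w2.png

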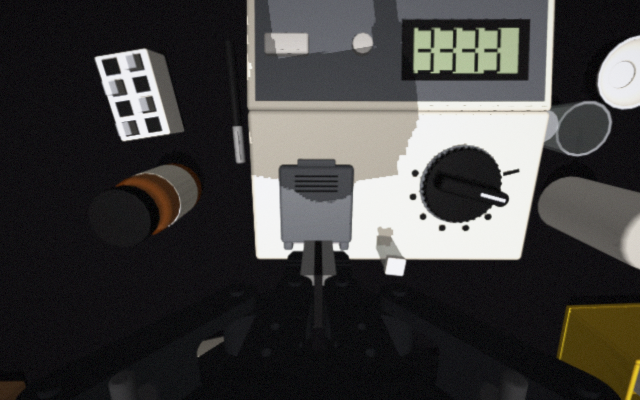

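The lid now lies flat: its top reads 97.6 mm along its whole length, at (316,200) in the picture. The dial is still at place one, and the cuvette at (393,265) is untouched. Before going to the dial I'll check the clearance to the wash bottle and the starting shifts.

```bash
python3 - <<'E'
from h import *
st(); f=np.load("pics/top0.npz"); C=cam("top"); P=cloud(C,f["d"])
q=P[160:215,185:240].reshape(-1,3)
for a,b in((.1,.14),(.14,.17),(.17,.2)):
    k=np.array([loc(p) for p in q[(q[:,2]>a)&(q[:,2]<b)]]); 
    if len(k): print(a,len(k),k.min(0).round(0),k.max(0).round(0))
print(go(W(23,80.3,203)))
E
```

```text
t 4.78 tip loc mm [ 49.2 -63.6 200.6] jaw z ang in col 90.2 tilt [ 0.012 -0.    -1.   ] F [0.3 0.8 0.2] open -0.0004 q6 -1.44
0.1 437 [ 50. 184. 101.] [108. 235. 140.]
0.14 163 [ 64. 199. 140.] [ 94. 226. 167.]
0.17 89 [ 23. 207. 171.] [ 81. 214. 188.]
[-0.024  0.257  1.44 ]
```

arm_command(targets=[0,0.05,0.3,0,0,0,0.05,0.3,0,0,0,0.05,0.3,0,0,0,0.05,0.3,0,0,0,0.06,0.24,0,0,0,0,0,0.07,0,0,0,0,0.07,0,0,0,0,0.03,0,0.25,0,0,0,0,0.25,0,0,0,0,0,0,0,0,0,0,0,0,0,0])

```text
time_s: 5.78
ee_pos: [0.5499, 0.1615, 0.1667]
orientation: [0.59, -0.387, 0.593, 0.388]
contact_force: [0.4, -0.1, -0.0]
opening: 0.0001
```

```bash
python3 - <<'E'
from h import *
st(); print(go(W(23,80.3,97)))
E
```

```text
t 5.78 tip loc mm [ 16.3  78.9 141.7] jaw z ang in col 74.9 tilt [-0.006 -0.001 -1.   ] F [ 0.4 -0.1 -0. ] open 0.0001 q6 -0.92
[ 0.447 -0.063  0.032]
```

arm_command(targets=[0.15,-0.02,0.03,0,0,0.15,-0.02,0,0,0,0.1,0,0,0,0,0.04,0,0,0,0,0,0,0,0,0])

```text
time_s: 6.2
ee_pos: [0.5562, 0.163, 0.1247]
orientation: [0.591, -0.387, 0.592, 0.388]
contact_force: [1.2, -0.1, 0.0]
opening: -0.0002
```

```bash
python3 - <<'E'
from h import *
st(); print(go(W(23,80.3,97)), "contact pose", go(W(40+5.2-16.4,55+19.3+4.4,97)))
C=cam("wrist"); im,d=bot.grab_frame("wrist"); save("w3.png",im)
E
```

```text
t 6.2 tip loc mm [22.5 81.4 99.7] jaw z ang in col 74.9 tilt [-0.002 -0.    -1.   ] F [ 1.2 -0.1  0. ] open -0.0002 q6 -0.92
[ 0.027 -0.008 -0.009] contact pose [ 0.027 -0.068 -0.009]
```

View pics/w3.png

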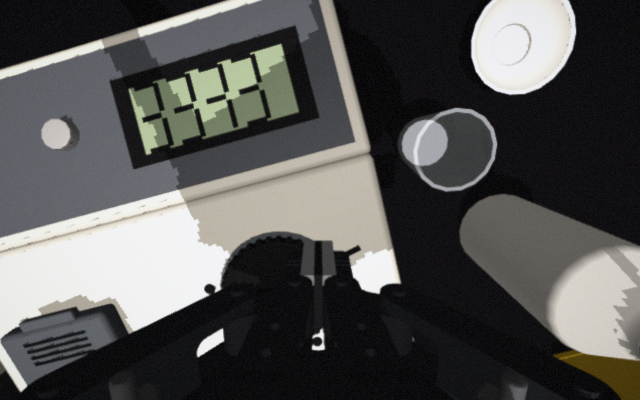

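The wrist view shows the tips at (318,262), on the front side of the bar's pointer end and inside the dial's rim. They are ready to push.

arm_command(targets=[0.02,-0.02,-0.01,0,0,0,-0.03,0,0,0,0,-0.02,0,0,0,0,0,0,0,0])

```text
time_s: 6.58
ee_pos: [0.5636, 0.1594, 0.124]
orientation: [0.592, -0.387, 0.591, 0.387]
contact_force: [0.1, -0.0, -0.0]
opening: 0.0003
```

arm_command(targets=[0,-0.018,0.014,0.0556,0,0,-0.018,0.014,0.0556,0,0,-0.018,0.014,0.0556,0,0,-0.018,0.014,0.0556,0,0,0,0,0,0])

```text
time_s: 7.0
ee_pos: [0.5725, 0.1606, 0.1237]
orientation: [0.651, -0.278, 0.65, 0.278]
contact_force: [0.7, 0.4, -0.1]
opening: 0.0002
```

```bash
cat >> h.py <<'E'
def rel():
    s=bot.observe(); R=rot(s["orientation"]); t=np.array(s["ee_pos"])+R[:,0]*.025
    p=R.T@(t-W(40,55,97)); zl=R[:2,2]; a=np.degrees(np.arctan2(zl@yc,zl@xc))
    print("tip rel axis in tool axes mm (want y17 z20):",(p*1e3).round(1),"implied q",np.round(1.833-np.radians(a),3))
E
python3 - <<'E'
from h import *
st(); rel()
E
```

```text
t 7.0 tip loc mm [38.9 81.4 98.7] jaw z ang in col 54.8 tilt [ 0.001  0.    -1.   ] F [ 0.7  0.4 -0.1] open 0.0002 q6 -0.58
tip rel axis in tool axes mm (want y17 z20): [-1.7 16.1 21. ] implied q 0.877
```

arm_command(targets=[0,-0.018,0.014,0.0556,0,0,-0.018,0.014,0.0556,0,0,-0.018,0.014,0.0556,0,0,-0.018,0.014,0.0556,0,0,-0.018,0.014,0.0556,0,0,-0.018,0.014,0.0556,0,0,0,0,0,0])

```text
time_s: 7.58
ee_pos: [0.5851, 0.1562, 0.1235]
orientation: [0.7, -0.101, 0.7, 0.101]
contact_force: [-0.7, -0.5, 0.8]
opening: -0.0
```

```bash
python3 - <<'E'
from h import *
st(); rel()
C=cam("wrist"); im,d=bot.grab_frame("wrist"); save("w4.png",im)
C=cam("top"); im,d=bot.grab_frame("top"); cv2.imwrite("pics/t4.png",cv2.resize(cv2.cvtColor(im[165:295,240:375],cv2.COLOR_RGB2BGR),None,fx=4.5,fy=4.5,interpolation=cv2.INTER_CUBIC))
E
```

```text
t 7.58 tip loc mm [52.  78.9 98.5] jaw z ang in col 24.9 tilt [ 0.001 -0.    -1.   ] F [-0.7 -0.5  0.8] open -0.0 q6 -0.07
tip rel axis in tool axes mm (want y17 z20): [-1.5 16.6 21. ] implied q 1.399
```

View pics/w4.png

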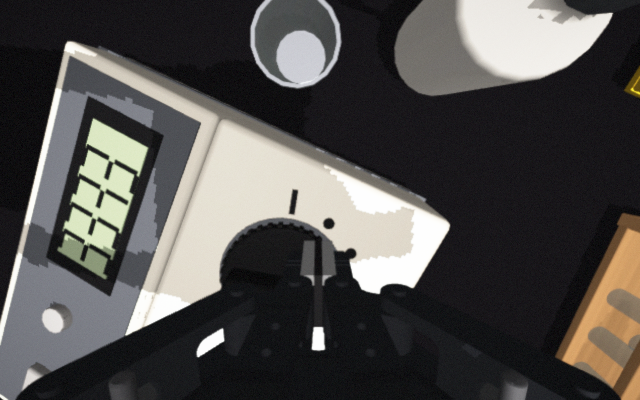

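Wrist view: the tips are at (318,262) and the bar's tail at (250,278). The tail is tilted about 10° ahead of the tool, so the bar has sprung on ahead of the fingers, which fits place three. I'll go on one click at a time.

arm_command(targets=[0,-0.018,0.014,0.0556,0,0,-0.018,0.014,0.0556,0,0,-0.018,0.014,0.0556,0,0,-0.018,0.014,0.0556,0,0,-0.018,0.014,0.0556,0,0,-0.018,0.014,0.0556,0,0,0,0,0,0,0,0,0,0,0])

```text
time_s: 8.35
ee_pos: [0.5936, 0.1461, 0.1233]
orientation: [0.702, 0.082, 0.702, -0.082]
contact_force: [0.4, -0.2, 0.0]
opening: 0.0002
```

```bash
python3 - <<'E'
from h import *
st(); rel()
E
```

```text
t 8.35 tip loc mm [61.9 70.2 98.3] jaw z ang in col -4.9 tilt [-0. -0. -1.] F [ 0.4 -0.2  0. ] open 0.0002 q6 0.43
tip rel axis in tool axes mm (want y17 z20): [-1.3 17.  20.5] implied q 1.919
```

arm_command(targets=[0,-0.018,0.014,0.0556,0,0,-0.018,0.014,0.0556,0,0,-0.018,0.014,0.0556,0,0,-0.018,0.014,0.0556,0,0,-0.018,0.014,0.0556,0,0,-0.018,0.014,0.0556,0,0,0,0,0,0,0,0,0,0,0])

```text
time_s: 9.02
ee_pos: [0.5963, 0.1329, 0.1233]
orientation: [0.657, 0.261, 0.657, -0.261]
contact_force: [0.1, -0.1, 0.0]
opening: -0.0001
```

```bash
python3 - <<'E'
from h import *
st(); rel()
E
```

```text
t 9.02 tip loc mm [66.6 57.6 98.3] jaw z ang in col -34.9 tilt [-0. -0. -1.] F [ 0.1 -0.1  0. ] open -0.0001 q6 0.94
tip rel axis in tool axes mm (want y17 z20): [-1.3 17.3 20.3] implied q 2.442
```

arm_command(targets=[0,0.08,0,0,0,-0.3,0,0,0,0,-0.4,0,0,0,0,-0.3,0,0,-0.07,0,0,0.3,-0.1,-0.07,0,0,0.3,-0.1,-0.07,0,0,0,0,-0.07,0,0,0,0,-0.07,0,0,0,0,-0.04,0,0,0,0,0,0])

```text
time_s: 9.85
ee_pos: [0.6193, 0.2005, 0.2232]
orientation: [0.705, 0.051, 0.705, -0.051]
contact_force: [-0.1, -0.6, 0.1]
opening: -0.0002
```

```bash
python3 - <<'E'
from h import *
st()
C=cam("wrist"); im,d=bot.grab_frame("wrist"); save("w5.png",im)
for n,p in(("axis",(40,55,93)),("pointer q5",(40+25.5*np.cos(-.785),55+25.5*np.sin(-.785),109)),("dot5",(40+42*np.cos(-.785),55+42*np.sin(-.785),85))): print(n,np.round(proj(C,W(*p))))
# key location: light grey on panel
print(go(W(-69,-88,120)))
P=cloud(C,d); L=np.stack([((P[...,:2]-O)@xc)*1e3,((P[...,:2]-O)@yc)*1e3,P[...,2]*1e3],-1); print([L[v,u].round(0).tolist() for u,v in((100,200),(320,50))])
E
```

```text
t 9.85 tip loc mm [ 79.4 127.7 198.2] jaw z ang in col 0.2 tilt [ 0.  0. -1.] F [-0.1 -0.6  0.1] open -0.0002 q6 0.42
axis [272. 284.]
pointer q5 [292. 313.]
dot5 [307. 309.]
[ 0.782 -2.155 -1.483]
[[-160.0, 105.0, 0.0], [80.0, 236.0, 115.0]]
```

View pics/w5.png

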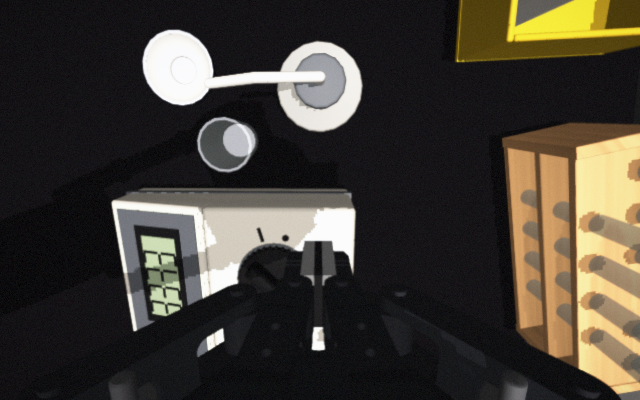

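This view had moved the wrong way for the check, because the dial is hidden behind the fingers at (280,270). Nothing was touched. Next I'll move over the keys, from where the dial should be in view.

arm_command(targets=[0,-0.31,-0.21,0,0,0,-0.31,-0.21,0,0,0,-0.31,-0.21,0,0,0,-0.31,-0.21,0,0,0,-0.31,-0.21,0,0,0,-0.31,-0.21,0,0,0,-0.3,-0.22,0,0,0,0,0,0,0,0,0,0,0,0])

```text
time_s: 10.65
ee_pos: [0.4397, 0.0068, 0.2235]
orientation: [0.705, 0.054, 0.705, -0.054]
contact_force: [1.3, 0.4, -0.2]
opening: -0.0002
```

```bash
python3 - <<'E'
from h import *
st()
C=cam("wrist"); im,d=bot.grab_frame("wrist"); save("w6.png",im)
for n,p in(("axis",(40,55,93)),("pointer q5",(40+25.5*np.cos(-.785),55+25.5*np.sin(-.785),109)),("dot5",(40+42*np.cos(-.785),55+42*np.sin(-.785),85))): print(n,np.round(proj(C,W(*p))))
print(go(W(-69,-88,120)))
E
```

```text
t 10.65 tip loc mm [-69.7 -90.2 198.5] jaw z ang in col -0.3 tilt [ 0.001  0.    -1.   ] F [ 1.3  0.4 -0.2] open -0.0002 q6 0.11
axis [478.  -4.]
pointer q5 [515.  19.]
dot5 [509.  46.]
[ 0.788  0.013 -0.004]
```

View pics/w6.png

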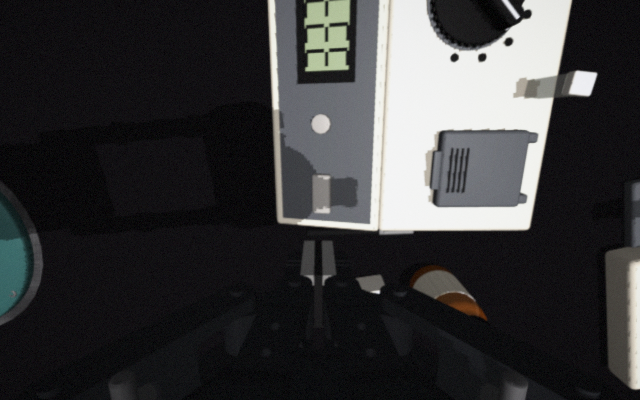

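In the wrist view the pointer's white end is at (518,15), against a predicted (515,19) for filter five. The predicted dot five is at (509,46) and shows at (509,42). I'll confirm from the top camera.

```bash
python3 - <<'E'
from h import *
C=cam("top"); im,d=bot.grab_frame("top")
c=im[165:295,240:375]; cv2.imwrite("pics/t7.png",cv2.resize(cv2.cvtColor(c,cv2.COLOR_RGB2BGR),None,fx=4.5,fy=4.5,interpolation=cv2.INTER_CUBIC))
g=cv2.cvtColor(im,cv2.COLOR_RGB2GRAY).astype(float)
pts=[]
for v in range(190,226):
    for u in range(262,304):
        p=loc(onplane(C,u,v,.109)); r=np.hypot(p[0]-40,p[1]-55)
        if r<27 and g[v,u]>85: pts.append((p[0]-40,p[1]-55,g[v,u]-60))
pts=np.array(pts); print(len(pts)); w=pts[:,2]; cx,cy=(pts[:,:2]*w[:,None]).sum(0)/w.sum(); print(cx,cy,"q",1.833-np.arctan2(cy,cx))
E
```

```text
43
8.518517080366827 -12.459596895244195 q 2.804099910907675
```

View pics/t7.png

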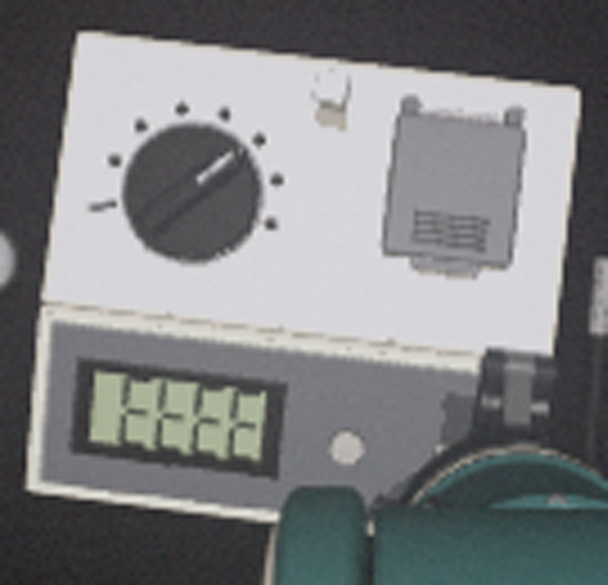

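The pointer line from (200,180) to (240,150) points at the fifth dot (260,140), and the lid lies shut at (453,190). Both are as asked, so now the zero key.

arm_command(targets=[0.35,0.01,0,0,0,0.35,0,0,0,0,0.25,0,0,0,0,0.1,0,0,0,0,0.04,0,0,0,0,0,0,0,0,0,0,0,0,0,0])

```text
time_s: 11.33
ee_pos: [0.4424, 0.0092, 0.1156]
orientation: [0.706, 0.052, 0.704, -0.052]
contact_force: [0.3, -0.5, 1.0]
opening: 0.0001
```

```bash
python3 - <<'E'
from h import *
st()
E
```

```text
t 11.33 tip loc mm [-67.4 -87.5  90.6] jaw z ang in col -0.0 tilt [ 0.002 -0.    -1.   ] F [ 0.3 -0.5  1. ] open 0.0001 q6 0.11
```

arm_command(targets=[0.03,0,-0.02,0,0,0.03,0,0,0,0,0.01,0,0,0,0,0.01,0,0,0,0,0,0,0,0,0])

```text
time_s: 11.75
ee_pos: [0.4389, 0.0091, 0.1064]
orientation: [0.705, 0.053, 0.705, -0.053]
contact_force: [0.8, 0.5, 0.4]
opening: -0.0003
```

arm_command(targets=[0.01,0,0,0,0,0.01,0,0,0,0,0,0,0,0,0])

```text
time_s: 12.0
ee_pos: [0.4393, 0.0091, 0.1045]
orientation: [0.705, 0.053, 0.705, -0.053]
contact_force: [-0.2, -0.7, 1.6]
opening: 0.0002
```

arm_command(targets=[0.01,0,0,0,0,0.01,0,0,0,0,0,0,0,0,0,0,0,0,0,0])

```text
time_s: 12.33
ee_pos: [0.4396, 0.0091, 0.1028]
orientation: [0.706, 0.053, 0.705, -0.053]
contact_force: [1.8, -1.5, 2.6]
opening: -0.0001
```

arm_command(targets=[0.01,0,0,0,0,0.005,0,0,0,0,0,0,0,0,0,0,0,0,0,0])

```text
time_s: 12.67
ee_pos: [0.4399, 0.009, 0.1018]
orientation: [0.706, 0.053, 0.704, -0.053]
contact_force: [0.7, -1.0, 8.0]
opening: 0.0001
```

The force rose through the spring to 8 N at the bottom stop, so the key is fully down. Now I'll release it and move clear.

arm_command(targets=[-0.05,0,0,0,0,-0.1,0,0,0,0,-0.3,0,0,0,0,-0.4,0,0,0,0,-0.2,-0.2,-0.2,0,0,0,-0.2,-0.2,0,0,0,-0.3,0,0,0,0,-0.3,0,0,0,0,0,0,0,0,0,0,0,0,0])

```text
time_s: 13.5
ee_pos: [0.3834, -0.0845, 0.2057]
orientation: [0.705, 0.054, 0.705, -0.054]
contact_force: [-0.8, -0.1, -0.2]
opening: 0.0001
```

```bash
python3 - <<'E'
from h import *
st()
C=cam("top"); im,d=bot.grab_frame("top")
cv2.imwrite("pics/t8.png",cv2.resize(cv2.cvtColor(im[145:315,180:440],cv2.COLOR_RGB2BGR),None,fx=3,fy=3,interpolation=cv2.INTER_CUBIC))
E
```

```text
t 13.5 tip loc mm [-112.1 -188.8  180.7] jaw z ang in col -0.3 tilt [-0.001  0.001 -1.   ] F [-0.8 -0.1 -0.2] open 0.0001 q6 -0.13
```

View pics/t8.png

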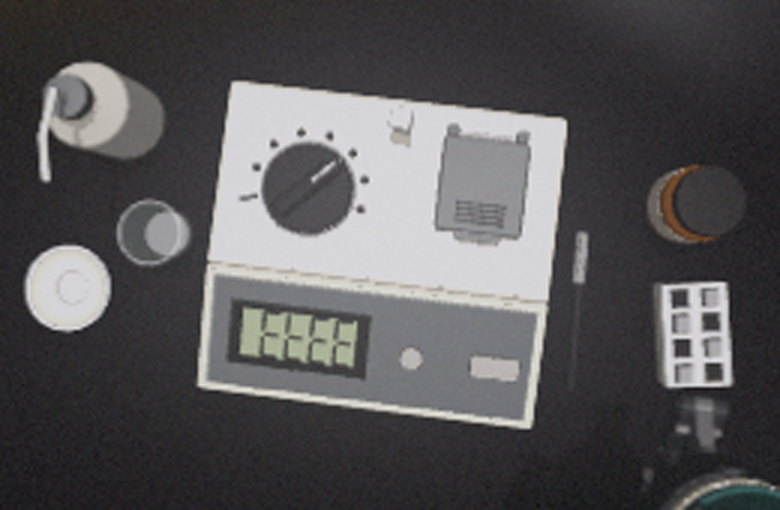

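The final view shows the lid shut at (483,185), the pointer at the fifth dot (352,153) and the keys clear. The cuvette at (400,120) and the other items stand as they were, and the arm is clear.

```bash
python3 -c "
from bench import bot
print(bot.close_job())"
```

```text
the job is handed in; nothing more can be done
None
```

I did the blanking in the order asked and handed the job in at about 13.6 s of the 58 s allowed.

- **Lid:** I pushed it over with the shut fingertips and pressed it down at up to 22 N. Afterwards its top read flat at 97.6 mm along its whole length, against 98.5 mm given, which is within the calibration error.
- **Dial:** I pushed the bar round from the side, from place one through four clicks. The final top view shows the pointer at the fifth dot. My rough brightness-based angle gave 2.80 rad, not 2.618. That is nearer place five than six, and I put the gap down to the few pixels it used. The dots in the top view, and the pointer seen close to its predicted spot in the wrist camera, both agree on filter five.
- **Zero key:** I pressed it only after both checks. The tips moved down about 3 mm, and the force went past the 4 N spring to 8 N, which I read as the bottom stop. I then lifted clear. The key's travel can't be read directly, so that it was pressed and came back up rests on the force reading and the final top view.
- **Everything else:** The round read key was not touched, and the cuvette and other items look unmoved in the last picture.

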